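Index and lock the rotary work holder

TASK

Push the boxed module on the rotary work holder round until the wide slot in the rim of its disc lies right under the lock plunger on the bracket, then press the plunger gently, fully home into that slot, so that the holder is locked. Do not force the plunger: if it stops high on the disc, turn the module a little and try again. Leave the other things on the bench standing where they are.

Things in the scene. Friction and masses are not known exactly. Their poses are not given: they have to be found in the camera images.
- holder: fixed base of the rotary holder: dark steel round foot 124 mm across, 15 mm tall, with a vertical spindle; origin on the spindle axis at bench level, z up; its +x axis points from the spindle to the bracket with the lock plunger
- bracket (a point): middle of the top of the grey bracket, 56 mm above the bench, 91 mm from the axis on the holder's +x. Its post (36 mm wide) stands 94 to 112 mm from the axis; its arm (26 mm wide, underside 42 mm above the bench) reaches in over the disc to 70 mm from the axis. The module cannot pass it.
- axis (a point): point on the turning axis, 70 mm above the bench, level with the top of the module: a plain steel box (160 x 92 mm, 36 to 70 mm above the bench, too wide to grasp) clamped firmly on an aluminium disc (170 mm across, 15 to 25 mm above the bench) that turns on the spindle with 1 mm play and stays where it is left. How far they are turned is not tracked: look or feel for it.
- seat (a point): point on the disc's upper face under the plunger, 79 mm from the axis, where the wide slot must come: 10.5 mm wide, parallel-sided, 26 mm long from the rim, right through. Two slots 60 degrees to either side of it are only 5 mm wide and take no plunger.
- home (a point): centre of the module's top, 30 mm from the axis on the holder's -x, when it lies square: from -110 to +50 mm along the holder's x, -46 to +46 along its y. It was clamped on by eye: with the slot under the plunger the module stands up to 3 degrees off this, either way. It starts 31 to 112 degrees anticlockwise of it (from above): push it clockwise, best on its long end.
- plunger_top (a point): centre of the top of the plunger's round black button (26 mm across), 80 mm above the bench when up, 79 mm from the holder axis along the holder's +x
- plunger_tip (a point): lower end of the plunger's steel pin (9 mm across, its last 3 mm tapering to 7 mm), on the same vertical axis, 28 mm above the bench when up, 3 mm above the disc
- plunger (a joint): how far the plunger is pressed down: 0 up, 0.003 the tip touches the disc, 0.012 fully home (9 mm into the slot). It has no spring and stays where it is left; moving it takes about 2 N.
- solder_reel: grey solder reel standing on end, 56 mm across, 46 mm tall; stands 14 to 19 cm from the holder axis; origin at the centre of its underside
- capacitor: black electrolytic can standing upright, 34 mm across, 45 mm tall; stands 14 to 19 cm from the holder axis; origin at the centre of its underside
- heatsink: bare finned aluminium heat sink, 90 x 55 x 32 mm; origin at the centre of its underside
- multimeter: grey handheld meter lying on its back, 150 x 76 x 40 mm; origin at the centre of its underside
- battery: black lead battery block, 150 x 65 x 94 mm; origin at the centre of its underside
- screwdriver: screwdriver lying on the bench, along its x axis, handle to -x
- flux_jar: small capped jar, 48 mm across, 50 mm tall; origin at the centre of its underside
There are look-alikes about, which are no part of the job. What is shaped like the holder but blue or purple is not meant.

How it is judged:
At the end, for the whole second after the job is handed in: the plunger is down, at rest, by more than 10.5 of its 12 mm, which it can only be with its pin in the wide slot of the disc, brought to the seat under it (value of joint plunger above 0.0105 m and velocity of joint plunger below 0.005 m/s); the robot touches nothing.
It fails at once if the plunger is pressed with more than 40 N (contact force between any of the fingers, the arm and plunger above 40 N).
It fails at once if another thing on the bench is moved by more than 25 mm (distance of any of solder_reel, capacitor, heatsink, multimeter, battery, screwdriver, flux_jar from where it was at the start of the episode above 0.025 m).
It fails at once if the reel, the can or the jar is tipped (angle between any of solder_reel, capacitor, flux_jar's own z axis and vertical above 0.4 rad).
It also fails if it takes over 64 s, if anything falls off the work surface, if the arm or the gripper's body presses on something with over 40 N, if the wrist force passes 120 N, or if a joint passes its speed limit or range.

ROBOT

A 7-joint arm with a two-finger parallel gripper is mounted at the origin on the work surface. World frame = base frame: x ahead of the robot, y to its left, z up, the work surface at z = 0. Lengths are in m, angles in rad, forces in N, time in s.
With the tool pointing down it reaches from about 0.4 to 0.875 m from the base axis. Payload 4.4 kg.
Tool frame: the origin (TCP) lies at the very end of the fingers, on their centre line; the grasp point (between the pads) lies 19 mm behind it (bot.tcp_to_grasp is the distance from the TCP to the grasp point, in m); z points along the fingers, y is the line along which they close (so a half turn about z gives the same grasp; the last joint's range is limited). The gripper opens to 85 mm and grips with 20 to 120 N. Pads are 22 mm wide; open, the fingers measure 114 mm over their backs; the gripper's body (76 mm by 85 mm) begins 54 mm behind the grasp point. The pads swing forward as they close: fully open they stand 13 mm farther back than shut.
Start: joints at [1.19, 0.628, 0.038, 1.517, -0.027, 0.996, -0.02], TCP at [0.201, -0.618, 0.231] pointing down, gripper open.
Joint ranges: [-3.06, 3.06], [-0.37, 2.12], [-1.25, 1.32], [0.18, 2.47], [-1.1, 4.24], [0.23, 1.98], [-2.94, 2.94]. Speed limits (rad/s): [2.57, 2.57, 3.14, 3.14, 3.14, 3.14, 3.14].

INTERFACE

Orientations are given as a unit quaternion [x, y, z, w].
In Python, from plant import status, viewer, bot gives the robot as it stands.
- The arm moves only by the shell command python3 -m inch 'ROWS' [OPENING]. ROWS is JSON, a list of rows, each an object with "translation": the shift along the tool's x, y, z in m, a list of three; "turn": the turn about the tool's z in rad. In form: [{"translation": [x, y, z], "turn": turn}, ...]. A call has exactly 8 rows; each row shifts and turns the commanded pose from where the row before left it, along the tool's axes as they then stand; what a row does not reach is not made up. A row lasts 1/8 s, in which the tool goes at most 62.5 mm and 10.7 degrees, less where a joint would pass 70% of its speed; a pose out of reach is approached as far as the arm can. A call is refused whole if a number of a shift passes 0.0625 or a number of a turn 0.188, either way. A call with a gripper value outside its range is refused whole. OPENING is the finger opening in m, from 0 to 0.0854, set as the call begins (- or left out, the last holds). The fingers move at their own pace and stop on an object; the grip force is fixed at half the most. Time passes only in rows, so rows that do not move let the fingers close, or fill a call up. It gives the time, the measured TCP pose, the force, the opening and the grip force at its end, in the units of the state.
- status.sense(): the state, without advancing time (a new reading comes with each control period).
- viewer.read_camera(name): name is "scene" or "top" or "wrist"; returns a dict with "color" (384x512x3 uint8, red, green, blue), "depth" (384x512 float32, m along the optical axis (not along the pixel's ray), 0 where there is no reading), "K" (3x3 intrinsics, pixels), "R" (3x3) and "t" (3): a world point X has camera coordinates R X + t. Camera axes: x right, y down, z forward; pixel columns grow to the right and rows downward; lengths in m; the calibration is good to about 2 mm. A picture is of the moment at which its call begins.
- bot.sign_off(): hands the job in; it is judged then, once.
The state is a dict: "time_s": time; "joints": joint angles; "qd": joint speeds; "tau": joint torques, N m; "tool_pos": TCP position; "tcp_rot": TCP orientation; "wrist_force": force on the tool from outside, world axes, zero at the start; "ft_torque": the same for the moment, N m; "gripper_width": finger opening in m; "grasp_force": force on a finger pad.
Only numpy, scipy, OpenCV 4.12 (cv2) and the standard library are available. Lean on these libraries where they do the work, as an engineer would, in place of code of your own. Each camera call takes 0.05 s, during which the arm holds its last target. There are 200 camera calls.

## Working session

There is one attempt and no reset: what is moved stays moved. The work goes in short steps, Python scripts to look and compute and a shell command to move; the robot and the scene stay as the last step left them, time stands still between calls to the robot, and variables do not carry over. Pictures are saved under pics/ and viewed, at most 10 in all, crops included, and the job is handed in when it is done.

```bash
mkdir -p pics; cat > h.py <<'E'
import numpy as np,cv2
from plant import status,viewer,bot
def shot(n):
    c=viewer.read_camera(n); return c
def save(c,f,crop=None,s=1):
    im=c["color"][:,:,::-1]
    if crop: u0,v0,u1,v1=crop; im=im[v0:v1,u0:u1]
    cv2.imwrite("pics/"+f,cv2.resize(im,None,fx=s,fy=s,interpolation=cv2.INTER_CUBIC))
def ray(c,uv,z):
    uv=np.atleast_2d(np.array(uv,float)); d=np.c_[uv,np.ones(len(uv))]@np.linalg.inv(c["K"]).T@c["R"]
    o=-c["R"].T@c["t"]; return o+d*((z-o[2])/d[:,2:])
def proj(c,X):
    p=np.atleast_2d(X)@c["R"].T+c["t"]; p=p@c["K"].T; return p[:,:2]/p[:,2:]
E
python3 - <<'E'
from h import *
a=shot("scene");b=shot("top")
cv2.imwrite("pics/a.png",np.vstack([a["color"],b["color"]])[:,:,::-1] if 0 else cv2.resize(np.hstack([a["color"],b["color"]])[:,:,::-1],(800,300)))
save(b,"top1.png",s=1.56)
for c in(a,b): print(c["K"][0],-c["R"].T@c["t"])
s=status.sense();print(s["time_s"],s["tool_pos"],s["tcp_rot"])
E
```

```text
[497.78389024   0.         252.74302548] [1.18074013 0.88231545 0.98804069]
[395.30524755   0.         252.25903242] [0.34130512 0.0078235  1.19542373]
0.1 [ 0.2011004  -0.61750999  0.23046334] [ 9.87636185e-01  1.56760949e-01 -1.54036860e-04 -8.63782800e-04]
```

View pics/top1.png

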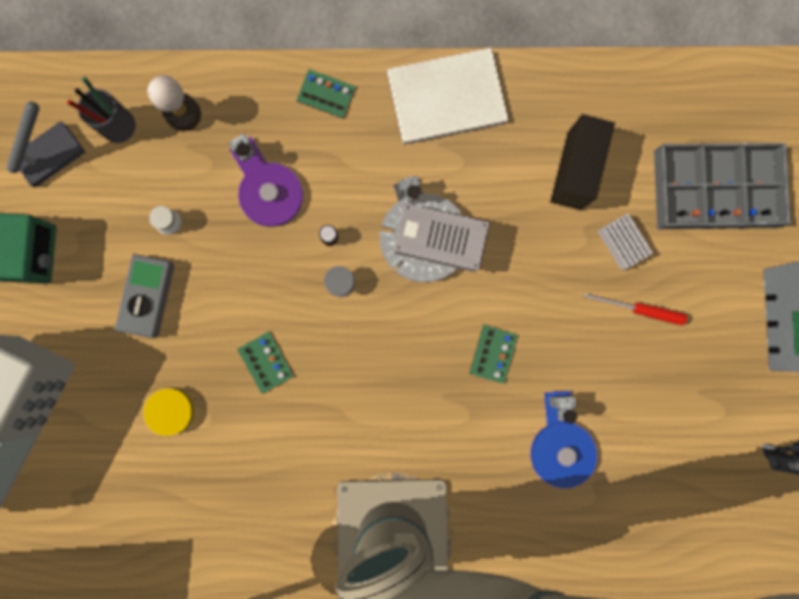

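View pics/a.png

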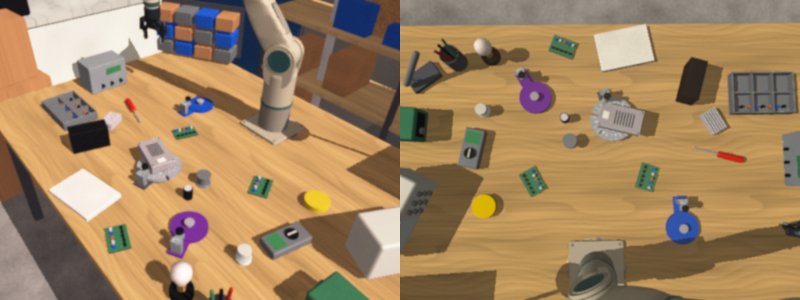

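The top view (in 800x600 pixels) shows three holder-shaped things: the aluminium one with the module at (430,238), a purple one at (270,193) and a blue one at (565,455). I take the aluminium one. Its bracket and plunger are at about (410,190), and the long end of the module points right. The reel is at (340,281) and the can at (330,234), both to its left.

```bash
python3 - <<'E'
from h import *
a=shot("scene");b=shot("top")
A=cv2.resize(b["color"][100:200,230:330],(560,560),interpolation=cv2.INTER_CUBIC)
save(b,"crop.png",(230,100,330,190),6)
np.savez("top0.npz",**b); np.savez("scene0.npz",**a)
# heights from depth: rim/disc points
d=b["depth"];v,u=np.mgrid[100:190,230:330];uv=np.c_[u.ravel(),v.ravel()]
z=d[100:190,230:330].ravel()
P=np.c_[uv,np.ones(len(uv))]@np.linalg.inv(b["K"]).T*z[:,None];P=(P-b["t"])@b["R"]
for lo,hi in((.016,.033),(.06,.075),(.05,.06),(.075,.09)):
    m=(P[:,2]>lo)&(P[:,2]<hi); Q=P[m]
    print(lo,m.sum(),Q.mean(0).round(4),Q.min(0).round(3),Q.max(0).round(3))
    if lo==.06:
        print(cv2.minAreaRect((Q[:,:2]*1000).astype(np.float32)))
    if lo==.016: print(cv2.minEnclosingCircle((Q[:,:2]*1000).astype(np.float32)))
    if lo>=.075 : print(Q.round(3)[:40])
E
```

```text
0.016 1009 [ 0.5602 -0.0479  0.0248] [ 0.481 -0.139  0.016] [0.661 0.016 0.031]
((575.7024536132812, -62.939029693603516), 95.12350463867188)
0.06 1765 [ 0.559  -0.0963  0.0697] [ 0.498 -0.182  0.06 ] [ 0.667 -0.011  0.075]
((581.468017578125, -100.67825317382812), (166.2022247314453, 137.49485778808594), 75.92354583740234)
0.05 121 [ 0.618  -0.0597  0.0559] [ 0.497 -0.183  0.05 ] [ 0.678 -0.011  0.06 ]
0.075 75 [ 0.6284 -0.0515  0.0791] [ 0.511 -0.15   0.075] [ 0.654 -0.034  0.086]
[[ 0.653 -0.041  0.081]
 [ 0.653 -0.044  0.08 ]
 [ 0.654 -0.047  0.076]
 [ 0.654 -0.049  0.079]
 [ 0.651 -0.038  0.079]
 [ 0.65  -0.041  0.084]
 [ 0.65  -0.043  0.083]
 [ 0.651 -0.047  0.078]
 [ 0.649 -0.049  0.084]
 [ 0.651 -0.052  0.078]
 [ 0.651 -0.055  0.076]
 [ 0.647 -0.035  0.081]
 [ 0.647 -0.038  0.082]
 [ 0.647 -0.041  0.081]
 [ 0.647 -0.043  0.082]
 [ 0.646 -0.046  0.086]
 [ 0.647 -0.049  0.08 ]
 [ 0.648 -0.052  0.079]
 [ 0.647 -0.055  0.082]
 [ 0.645 -0.035  0.081]
 [ 0.645 -0.038  0.08 ]
 [ 0.645 -0.041  0.079]
 [ 0.645 -0.043  0.08 ]
 [ 0.645 -0.049  0.079]
 [ 0.645 -0.052  0.077]
 [ 0.646 -0.055  0.076]
 [ 0.645 -0.058  0.076]
 [ 0.641 -0.035  0.081]
 [ 0.641 -0.038  0.083]
 [ 0.642 -0.041  0.08 ]
 [ 0.641 -0.043  0.082]
 [ 0.643 -0.046  0.076]
 [ 0.643 -0.049  0.077]
 [ 0.642 -0.052  0.078]
 [ 0.641 -0.055  0.081]
 [ 0.642 -0.058  0.079]
 [ 0.639 -0.035  0.081]
 [ 0.639 -0.038  0.08 ]
 [ 0.639 -0.041  0.079]
 [ 0.64  -0.044  0.077]]
```

View pics/crop.png

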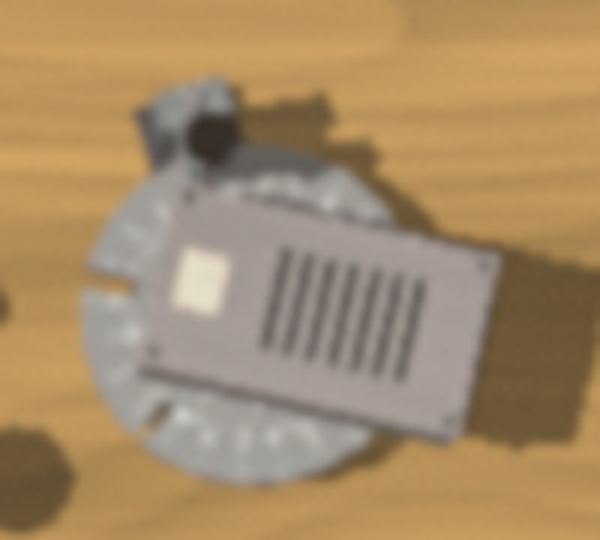

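The crop confirms the choice: a steel module on an aluminium disc, with a grey bracket. The module's corners are at about (185,185), (500,255), (462,440) and (142,375), and the button is at (213,138). The wide slot is at (105,285), so it needs about 60° clockwise. A narrow slot shows at (155,415).

```bash
python3 - <<'E'
from h import *
b=dict(np.load("top0.npz"));a=dict(np.load("scene0.npz"))
f=lambda p:np.array(p)/6+[230-.4,100-.4]
C=ray(b,f([(185,185),(500,255),(462,440),(142,375)]),.07)[:,:2]
print(C.round(4)); c=C.mean(0); L=(C[1]+C[2]-C[0]-C[3]);L/=np.linalg.norm(L)
print("len",np.linalg.norm(C[1]-C[0]),np.linalg.norm(C[3]-C[0]))
ax=c-.03*L; P=ray(b,f([(213,138)]),.08)[0,:2]
# disc edge points on z=.025
D=ray(b,f([(80,310),(95,380),(150,452),(250,487),(340,465),(95,250),(130,195)]),.025)[:,:2]
S=np.c_[2*D,np.ones(len(D))];x=np.linalg.lstsq(S,(D**2).sum(1),rcond=None)[0]
print("axis module",ax,"disc",x[:2],np.sqrt(x[2]+x[:2]@x[:2]))
slot=ray(b,f([(105,285)]),.025)[0,:2]
for A in(ax,x[:2]):
    w=P-A;s=slot-A
    an=lambda v:np.degrees(np.arctan2(v[1],v[0]))
    print("plunger",P,np.linalg.norm(w),an(w),"mod",an(L),"home dir",an(-w),"slot",an(s))
E
```

```text
[[ 0.6198 -0.0332]
 [ 0.584  -0.1843]
 [ 0.4946 -0.164 ]
 [ 0.5278 -0.0112]]
len 0.15530320778280693 0.09461846712201649
axis module [ 0.56317149 -0.06893982] disc [ 0.56491872 -0.06856348] 0.08648313986677493
plunger [ 0.63994596 -0.0465784 ] 0.0799646911714882 16.238787355067437 mod -102.78234044956172 home dir -163.76121264493258 slot 76.78566648394877
plunger [ 0.63994596 -0.0465784 ] 0.07818203206434723 16.33206249550744 mod -102.78234044956172 home dir -163.66793750449256 slot 78.00226999950807
```

```bash
R='{"translation":[0.0333,-0.0178,0],"turn":0}'
python3 -m inch '[{"translation":[0.0333,-0.0178,0],"turn":0},{"translation":[0.0333,-0.0178,0],"turn":0},{"translation":[0.0333,-0.0178,0],"turn":0},{"translation":[0.0333,-0.0178,0],"turn":0},{"translation":[0.0333,-0.0178,0],"turn":0},{"translation":[0.0333,-0.0178,0],"turn":0},{"translation":[0.0333,-0.0178,0],"turn":0},{"translation":[0.0333,-0.0178,0],"turn":0}]' 0
python3 -m inch '[{"translation":[0.0333,-0.0178,0],"turn":0},{"translation":[0.0333,-0.0178,0],"turn":0},{"translation":[0.0333,-0.0178,0],"turn":0},{"translation":[0.0333,-0.0178,0],"turn":0},{"translation":[0.0333,-0.0178,0],"turn":0},{"translation":[0.0333,-0.0178,0],"turn":0},{"translation":[0.0333,-0.0178,0],"turn":0},{"translation":[0.0333,-0.0178,0],"turn":0}]'
python3 -m inch '[{"translation":[0,0,0],"turn":-0.186},{"translation":[0,0,0],"turn":-0.186},{"translation":[0,0,0],"turn":-0.186},{"translation":[0,0,0],"turn":-0.186},{"translation":[0,0,0],"turn":-0.186},{"translation":[0,0,0],"turn":-0.186},{"translation":[0,0,0],"turn":-0.186},{"translation":[0,0,0],"turn":-0.186}]'
python3 -m inch '[{"translation":[0,0,0],"turn":-0.186},{"translation":[0,0,0],"turn":-0.186},{"translation":[0,0,0],"turn":-0.186},{"translation":[0,0,0],"turn":-0.186},{"translation":[0,0,0],"turn":-0.186},{"translation":[0,0,0],"turn":-0.186},{"translation":[0,0,0],"turn":0},{"translation":[0,0,0],"turn":0}]'
```

```text
time_s: 1.2
tool_pos: [0.4112, -0.3992, 0.2312]
tcp_rot: [0.988, 0.157, -0.0, -0.0]
wrist_force: [0.4, -0.7, 0.5]
gripper_width: -0.0004
grasp_force: 0.0
time_s: 2.2
tool_pos: [0.6204, -0.1814, 0.2311]
tcp_rot: [0.988, 0.157, -0.0, 0.0]
wrist_force: [0.0, 0.4, 0.5]
gripper_width: 0.0001
grasp_force: 0.0
time_s: 3.2
tool_pos: [0.6195, -0.1824, 0.2311]
tcp_rot: [0.618, 0.786, -0.0, -0.0]
wrist_force: [0.8, -0.2, -0.3]
gripper_width: 0.0002
grasp_force: 0.0
time_s: 4.2
tool_pos: [0.6196, -0.1825, 0.2312]
tcp_rot: [0.113, 0.994, -0.0, -0.0]
wrist_force: [0.6, -0.1, -0.5]
gripper_width: -0.0002
grasp_force: 0.0
```

```bash
python3 -m inch '[{"translation":[0,0,0.03],"turn":0},{"translation":[0,0,0.03],"turn":0},{"translation":[0,0,0.03],"turn":0},{"translation":[0,0,0.03],"turn":0},{"translation":[0,0,0.03],"turn":0},{"translation":[0,0,0.025],"turn":0},{"translation":[0,0,0.012],"turn":0},{"translation":[0,0,0],"turn":0}]'
python3 -m inch '[{"translation":[0.004,0,0],"turn":0},{"translation":[0.004,0,0],"turn":0},{"translation":[0.004,0,0],"turn":0},{"translation":[0.004,0,0],"turn":0},{"translation":[0.003,0,0],"turn":0},{"translation":[0.003,0,0],"turn":0},{"translation":[0,0,0],"turn":0},{"translation":[0,0,0],"turn":0}]'
python3 -m inch '[{"translation":[0.0045,-0.0025,0],"turn":0.0454},{"translation":[0.0045,-0.0025,0],"turn":0.0454},{"translation":[0.0045,-0.0025,0],"turn":0.0454},{"translation":[0.0045,-0.0025,0],"turn":0.0454},{"translation":[0.0045,-0.0025,0],"turn":0.0454},{"translation":[0.0045,-0.0025,0],"turn":0.0454},{"translation":[0.0045,-0.0025,0],"turn":0.0454},{"translation":[0.0045,-0.0025,0],"turn":0.0454}]'
```

```text
time_s: 5.2
tool_pos: [0.6194, -0.1822, 0.0439]
tcp_rot: [0.112, 0.994, -0.0, -0.001]
wrist_force: [-0.0, 0.6, 0.6]
gripper_width: 0.0004
grasp_force: 0.0
time_s: 6.2
tool_pos: [0.5984, -0.1774, 0.0443]
tcp_rot: [0.111, 0.994, 0.0, 0.0]
wrist_force: [-0.5, 0.3, 0.4]
gripper_width: 0.0
grasp_force: 0.0
time_s: 7.2
tool_pos: [0.5572, -0.1827, 0.0444]
tcp_rot: [0.29, 0.957, -0.0, -0.0]
wrist_force: [1.1, -0.3, 0.1]
gripper_width: 0.0002
grasp_force: 0.7
```

```bash
python3 -m inch '[{"translation":[0.0045,-0.0025,0],"turn":0.0454},{"translation":[0.0045,-0.0025,0],"turn":0.0454},{"translation":[0.0045,-0.0025,0],"turn":0.0454},{"translation":[0.0045,-0.0025,0],"turn":0.0454},{"translation":[0.0045,-0.0025,0],"turn":0.0454},{"translation":[0.0045,-0.0025,0],"turn":0.0454},{"translation":[0.0045,-0.0025,0],"turn":0.0454},{"translation":[0.0045,-0.0025,0],"turn":0.0454}]'
python3 - <<'E'
from h import *
b=shot("top");w=shot("wrist");np.savez("top1.npz",**b)
A=cv2.resize(b["color"][100:190,230:330],(600,540),interpolation=cv2.INTER_CUBIC)
cv2.imwrite("pics/t2.png",A[:,:,::-1])
cv2.imwrite("pics/w2.png",w["color"][:,:,::-1])
E
```

```text
time_s: 8.2
tool_pos: [0.5175, -0.1728, 0.0443]
tcp_rot: [0.458, 0.889, -0.0, -0.0]
wrist_force: [0.9, -0.5, 0.1]
gripper_width: 0.0002
grasp_force: 0.6
```

View pics/t2.png

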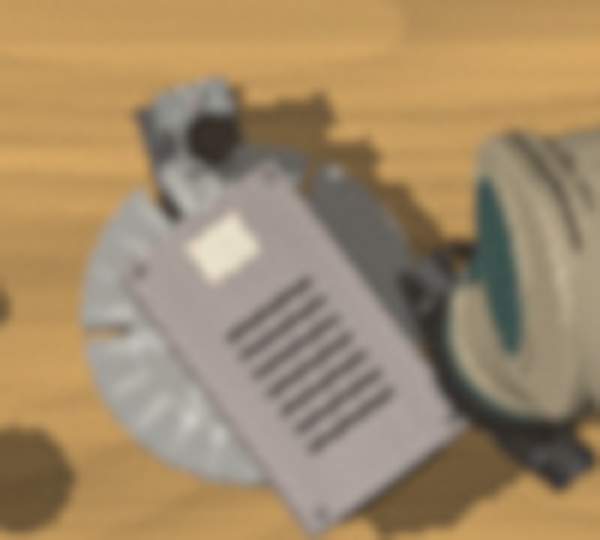

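The push is working. The wide slot is now at about (165,205), a narrow slot is at (108,328) and the module's long side runs from (140,275) to (315,535). About 16–18° remain.

```bash
cat >> h.py <<'E'
AX=np.array([.5645,-.0687])
def ang(v): return np.degrees(np.arctan2(v[...,1],v[...,0]))
E
python3 - <<'E'
from h import *
b=dict(np.load("top1.npz"));f=lambda p:np.array(p)/6+[230-.4,100-.4]
S=ray(b,f([(108,328),(165,205)]),.025)[:,:2]-AX
print("slots",ang(S),np.linalg.norm(S,axis=1))
C=ray(b,f([(140,275),(315,535)]),.07)[:,:2];print("mod",ang(C[1]-C[0]))
E
python3 -m inch '[{"translation":[0.0045,-0.0025,0],"turn":0.0454},{"translation":[0.0045,-0.0025,0],"turn":0.0454},{"translation":[0.0045,-0.0025,0],"turn":0.0454},{"translation":[0.0045,-0.0025,0],"turn":0.0454},{"translation":[0,0,0],"turn":0},{"translation":[0,0,0],"turn":0},{"translation":[0,0,0],"turn":0},{"translation":[0,0,0],"turn":0}]'
python3 - <<'E'
from h import *
b=shot("top");a=shot("scene");np.savez("top2.npz",**b)
p=proj(a,[[*AX,.025]])[0].astype(int);print(p)
A=cv2.resize(b["color"][100:190,230:330],(400,360),interpolation=cv2.INTER_CUBIC)
u,v=p;B=cv2.resize(a["color"][v-45:v+45,u-50:u+50],(400,360),interpolation=cv2.INTER_CUBIC)
cv2.imwrite("pics/t3.png",np.hstack([A,B])[:,:,::-1]);np.savez("scene2.npz",**a)
E
```

```text
slots [94.26150093 37.97300718] [0.07352056 0.07151655]
mod -147.10219626193245
time_s: 9.3
tool_pos: [0.4999, -0.1629, 0.0443]
tcp_rot: [0.536, 0.844, 0.0, -0.0]
wrist_force: [-0.5, -0.1, 0.3]
gripper_width: 0.0
grasp_force: 0.0
[203 210]
```

View pics/t3.png

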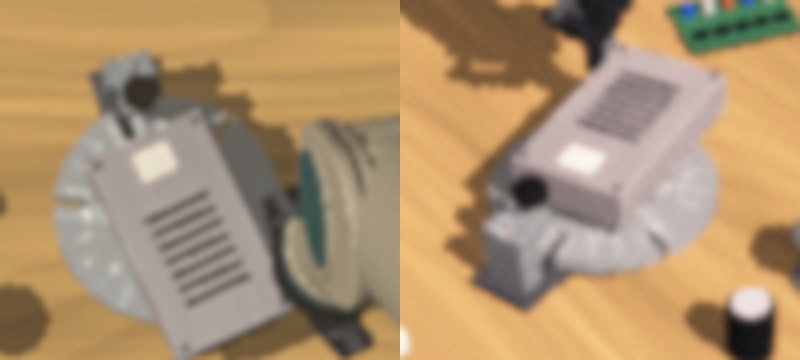

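After that call the wide slot is partly under the bracket arm (top crop about (125,122)), and the narrow slot is at (72,201). I'll measure it with a polar profile.

```bash
cat >> h.py <<'E'
def prof(b,lo,hi,r=np.arange(.066,.082,.001)):
    t=np.arange(lo,hi,.25);T=np.radians(t)
    g=cv2.cvtColor(b["color"],cv2.COLOR_RGB2GRAY).astype(np.float32)
    I=[]
    for q in r:
        m=proj(b,np.c_[AX[0]+q*np.cos(T),AX[1]+q*np.sin(T),0*T+.024]).astype(np.float32)
        I.append(cv2.remap(g,m[None,:,0],m[None,:,1],cv2.INTER_LINEAR)[0])
    p=np.mean(I,0);base=np.median(p);d=np.clip(base-p-.35*(base-p.min()),0,None)
    k=np.argmax(d);m=abs(t-t[k])<7
    return (t[m]*d[m]).sum()/d[m].sum(),p.min(),base
def button(c):
    z=proj(c,[[.64,-.0465,.08]])[0].astype(int);u,v=z
    s=c["color"][v-12:v+13,u-12:u+13].astype(int).max(2)
    n,l,st,ce=cv2.connectedComponentsWithStats((s<75).astype(np.uint8))
    k=1+np.argmax(st[1:,4]);return ce[k]+[u-12,v-12],st[k]
E
python3 - <<'E'
from h import *
for n,r in(("top0",[(68,88),(125,150)]),("top1",[(84,104),(28,48)]),("top2",[(75,96)])):
    b=dict(np.load(n+".npz"))
    for lo,hi in r: print(n,prof(b,lo,hi))
for n in("top0","scene0","top2","scene2"):
    b=dict(np.load(n+".npz"));ce,s=button(b);P=ray(b,ce,.079)[0,:2];print(n,ce,s,P,ang(P-AX),np.linalg.norm(P-AX))
E
```

```text
top0 (np.float64(74.702719512829), np.float32(133.74158), np.float32(157.59262))
top0 (np.float64(135.4649021287108), np.float32(131.53247), np.float32(160.8599))
top1 (np.float64(94.57707606637928), np.float32(139.4032), np.float32(165.8913))
top1 (np.float64(36.911779599778754), np.float32(94.713196), np.float32(153.7443))
top2 (np.float64(84.13454474576375), np.float32(140.19287), np.float32(169.30408))
top0 [265.10909091 122.76363636] [ 8  9  9  9 55] [ 0.63973654 -0.04664575] 16.337559674659982 0.07840234487272647
scene0 [185.71428571 211.96825397] [ 9 10  9  9 63] [ 0.6421329  -0.04144441] 19.34530700242918 0.08227839765046462
top2 [265.25490196 122.82352941] [ 8  9  9  9 51] [ 0.63955766 -0.0470616 ] 16.081761815023118 0.07811448660702015
scene2 [184.86792453 212.47169811] [ 8 11  9  8 53] [ 0.64516914 -0.04110292] 18.88592137094023 0.08525906833628162
```

```bash
python3 -m inch '[{"translation":[0.00225,-0.00125,0],"turn":0.0227},{"translation":[0.00225,-0.00125,0],"turn":0.0227},{"translation":[0.00225,-0.00125,0],"turn":0.0227},{"translation":[0.00225,-0.00125,0],"turn":0.0227},{"translation":[0.00225,-0.00125,0],"turn":0.0227},{"translation":[0,0,0],"turn":0},{"translation":[0,0,0],"turn":0},{"translation":[0,0,0],"turn":0}]'
python3 - <<'E'
from h import *
v=[]
for i in range(4):
    b=shot("top"); v.append(prof(b,68,92)[0])
np.savez("top3.npz",**b);print(v)
s=status.sense();print(s["tool_pos"],s["tcp_rot"],s["joints"])
A=cv2.resize(b["color"][100:190,230:330],(600,540),interpolation=cv2.INTER_CUBIC)
cv2.imwrite("pics/t4.png",A[:,:,::-1])
E
```

```text
time_s: 10.4
tool_pos: [0.4897, -0.1547, 0.0443]
tcp_rot: [0.583, 0.813, 0.0, -0.0]
wrist_force: [0.2, 0.3, 0.2]
gripper_width: -0.0
grasp_force: 0.0
[np.float64(78.27649785398533), np.float64(78.28328209193887), np.float64(78.26718649555612), np.float64(78.26329624136827)]
[ 0.48976062 -0.15488236  0.04429615] [ 5.82798555e-01  8.12616663e-01  8.62956710e-06 -4.71945430e-05] [ 0.39547039  0.7427856  -0.21618036  2.03312309  0.37849446  0.40331087
  0.21089691]
```

View pics/t4.png

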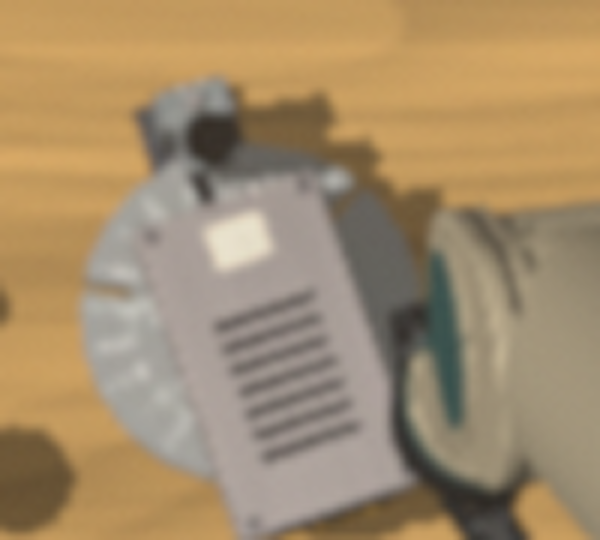

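The slot's inner end shows at (203,187) just below the arm, and the narrow slot is at (107,287). About 2° remain.

```bash
python3 -m inch '[{"translation":[0.0013,-0.0007,0],"turn":0.0131},{"translation":[0.0013,-0.0007,0],"turn":0.0131},{"translation":[0,0,0],"turn":0},{"translation":[0,0,0],"turn":0},{"translation":[-0.01,0,0],"turn":0},{"translation":[-0.015,0,0],"turn":0},{"translation":[0,0,-0.03],"turn":0},{"translation":[0,0,-0.06],"turn":0}]'
python3 - <<'E'
from h import *
b=shot("top"); print(prof(b,66,90)[0])
f=lambda p:np.array(p)/6+[230-.4,100-.4]
b0=dict(np.load("top3.npz"));S=ray(b0,f([(203,187)]),.022)[0,:2]-AX;print("inner end before",ang(S),np.linalg.norm(S))
np.savez("top4.npz",**b)
P=AX+.079*np.array([np.cos(np.radians(16.3)),np.sin(np.radians(16.3))])
s=status.sense();d=P-s["tool_pos"][:2];q=s["tcp_rot"];t=2*np.arctan2(q[1],q[0])
print(s["tool_pos"],"P",P,"x,y",d@[np.cos(t),np.sin(t)],d@[np.sin(t),-np.cos(t)],"tool x deg",np.degrees(t))
E
```

```text
time_s: 11.6
tool_pos: [0.4936, -0.1778, 0.1335]
tcp_rot: [0.594, 0.804, -0.001, -0.002]
wrist_force: [0.9, -0.9, 0.0]
gripper_width: 0.0001
grasp_force: 0.0
76.95207561868297
inner end before 20.51144028068933 0.07051800512082722
[ 0.49847094 -0.17875226  0.1416369 ] P [ 0.64032462 -0.04652733] x,y 0.08455972321635105 0.17451519037127744 tool x deg 107.13587188529063
```

```bash
python3 -m inch '[{"translation":[0.0141,0.0291,0],"turn":0},{"translation":[0.0141,0.0291,0],"turn":0},{"translation":[0.0141,0.0291,0],"turn":0},{"translation":[0.0141,0.0291,0],"turn":0},{"translation":[0.0141,0.0291,0],"turn":0},{"translation":[0.0141,0.0291,0],"turn":0},{"translation":[0,0,0.02],"turn":0},{"translation":[0,0,0],"turn":0}]'
python3 - <<'E'
from h import *
s=status.sense();print(s["tool_pos"],s["tcp_rot"],s["wrist_force"])
E
```

```text
time_s: 12.65
tool_pos: [0.6357, -0.0454, 0.1128]
tcp_rot: [0.594, 0.805, -0.001, -0.001]
wrist_force: [-0.9, -0.3, 0.2]
gripper_width: 0.0001
grasp_force: 0.0
[ 0.63571551 -0.04536326  0.11283084] [ 0.59362263  0.80474161 -0.00120876 -0.00128608] [-0.94933886 -0.255176    0.17261485]
```

```bash
python3 -m inch '[{"translation":[-0.0023,0.004,0.01],"turn":0},{"translation":[0,0,0.01],"turn":0},{"translation":[0,0,0.008],"turn":0},{"translation":[0,0,0.002],"turn":0},{"translation":[0,0,0.0015],"turn":0},{"translation":[0,0,0.001],"turn":0},{"translation":[0,0,0.001],"turn":0},{"translation":[0,0,0],"turn":0}]'
python3 -m inch '[{"translation":[0,0,0.001],"turn":0},{"translation":[0,0,0.001],"turn":0},{"translation":[0,0,0.001],"turn":0},{"translation":[0,0,0],"turn":0},{"translation":[0,0,0],"turn":0},{"translation":[0,0,0],"turn":0},{"translation":[0,0,0],"turn":0},{"translation":[0,0,0],"turn":0}]'
```

```text
time_s: 13.65
tool_pos: [0.6413, -0.0453, 0.0809]
tcp_rot: [0.593, 0.805, 0.0, 0.0]
wrist_force: [0.2, -0.9, -0.0]
gripper_width: 0.0002
grasp_force: 0.0
time_s: 14.65
tool_pos: [0.6413, -0.0453, 0.0778]
tcp_rot: [0.593, 0.805, 0.0, 0.0]
wrist_force: [1.3, 0.3, 0.6]
gripper_width: -0.0001
grasp_force: 0.3
```

```bash
python3 -m inch '[{"translation":[0,0,0.001],"turn":0},{"translation":[0,0,0.001],"turn":0},{"translation":[0,0,0],"turn":0},{"translation":[0,0,0],"turn":0},{"translation":[0,0,0.0005],"turn":0},{"translation":[0,0,0.0005],"turn":0},{"translation":[0,0,0],"turn":0},{"translation":[0,0,0],"turn":0}]'
```

```text
time_s: 15.65
tool_pos: [0.6414, -0.0453, 0.0764]
tcp_rot: [0.593, 0.805, 0.0, 0.0]
wrist_force: [-3.0, 0.1, 12.3]
gripper_width: 0.0001
grasp_force: 5.8
```

```bash
python3 -m inch '[{"translation":[0,0,-0.02],"turn":0},{"translation":[0,0,-0.03],"turn":0},{"translation":[-0.0138,-0.0297,0],"turn":0},{"translation":[-0.0138,-0.0297,0],"turn":0},{"translation":[-0.0138,-0.0297,0],"turn":0},{"translation":[-0.0138,-0.0297,0],"turn":0},{"translation":[-0.0138,-0.0297,0],"turn":0},{"translation":[-0.0138,-0.0297,0],"turn":0}]'
python3 -m inch '[{"translation":[0,0,0],"turn":0},{"translation":[0,0,0.02],"turn":0},{"translation":[0,0,0.03],"turn":0},{"translation":[0,0,0.02],"turn":0},{"translation":[0,0,0.0105],"turn":0},{"translation":[0,0,0],"turn":0},{"translation":[0.01,0,0],"turn":0},{"translation":[0,0,0],"turn":0}]'
python3 - <<'E'
from h import *
print([prof(shot("top"),66,90)[0] for i in range(2)])
s=status.sense();p=s["tool_pos"];q=s["tcp_rot"];t=2*np.arctan2(q[1],q[0])
d=np.array([.4863,-.1515])-p[:2]
print(p,"x,y",d@[np.cos(t),np.sin(t)],d@[np.sin(t),-np.cos(t)],np.degrees(t))
E
```

```text
time_s: 16.65
tool_pos: [0.495, -0.1779, 0.1255]
tcp_rot: [0.593, 0.805, 0.0, 0.0]
wrist_force: [-0.0, -0.2, 0.3]
gripper_width: 0.0001
grasp_force: 0.0
time_s: 17.65
tool_pos: [0.4929, -0.1663, 0.0451]
tcp_rot: [0.593, 0.805, 0.0, 0.0]
wrist_force: [0.0, -0.4, 0.6]
gripper_width: 0.0002
grasp_force: 0.0
[np.float64(77.25857595227883), np.float64(77.21799786064783)]
[ 0.49302022 -0.16734638  0.04494204] x,y 0.017126175861416564 -0.0017213576814212248 107.24156184265149
```

```bash
python3 -m inch '[{"translation":[0.006,-0.001,0],"turn":0.0175},{"translation":[0.006,-0.0007,0],"turn":0},{"translation":[0.003,0,0],"turn":0},{"translation":[0.001,0,0],"turn":0},{"translation":[0.001,0,0],"turn":0},{"translation":[0,0,0],"turn":0},{"translation":[0,0,0],"turn":0},{"translation":[0,0,0],"turn":0}]'
python3 - <<'E'
from h import *
print([prof(shot("top"),66,90)[0] for i in range(2)])
E
```

```text
time_s: 18.75
tool_pos: [0.4858, -0.1523, 0.0444]
tcp_rot: [0.601, 0.8, -0.0, -0.0]
wrist_force: [-1.3, -3.7, 1.7]
gripper_width: 0.0
grasp_force: 1.9
[np.float64(76.54819010074436), np.float64(76.15784463816506)]
```

```bash
python3 -m inch '[{"translation":[-0.01,0,0],"turn":0},{"translation":[-0.015,0,0],"turn":0},{"translation":[0,0,-0.03],"turn":0},{"translation":[0,0,-0.055],"turn":0},{"translation":[0.0138,0.0295,0],"turn":0},{"translation":[0.0138,0.0295,0],"turn":0},{"translation":[0.0138,0.0295,0],"turn":0},{"translation":[0.0138,0.0295,0],"turn":0}]'
python3 -m inch '[{"translation":[0.0138,0.0295,0],"turn":0},{"translation":[0.0138,0.0295,0],"turn":0},{"translation":[0,0,0.02],"turn":0},{"translation":[0,0,0.015],"turn":0},{"translation":[0,0,0.01],"turn":0},{"translation":[0,0,0.003],"turn":0},{"translation":[0,0,0.002],"turn":0},{"translation":[0,0,0],"turn":0}]'
python3 - <<'E'
from h import *
print(prof(shot("top"),66,90)[0])
E
```

```text
time_s: 19.85
tool_pos: [0.5923, -0.0897, 0.1294]
tcp_rot: [0.601, 0.799, 0.0, 0.0]
wrist_force: [0.3, 0.3, -0.6]
gripper_width: 0.0002
grasp_force: 0.0
time_s: 20.85
tool_pos: [0.6403, -0.047, 0.0798]
tcp_rot: [0.6, 0.8, 0.0, 0.0]
wrist_force: [0.5, 0.8, 0.7]
gripper_width: 0.0001
grasp_force: 0.0
76.35105364734898
```

```bash
python3 -m inch '[{"translation":[0,0,0.001],"turn":0},{"translation":[0,0,0.001],"turn":0},{"translation":[0,0,0.001],"turn":0},{"translation":[0,0,0.0005],"turn":0},{"translation":[0,0,0.0005],"turn":0},{"translation":[0,0,0.0005],"turn":0},{"translation":[0,0,0],"turn":0},{"translation":[0,0,0],"turn":0}]'
```

```text
time_s: 21.9
tool_pos: [0.6401, -0.0468, 0.076]
tcp_rot: [0.6, 0.8, 0.0, 0.0]
wrist_force: [-3.0, 0.5, 9.2]
gripper_width: -0.0001
grasp_force: 4.2
```

```bash
python3 -m inch '[{"translation":[0,0,0.0005],"turn":0},{"translation":[0,0,0],"turn":0},{"translation":[0,0,0.0005],"turn":0},{"translation":[0,0,0],"turn":0},{"translation":[0,0,0],"turn":0},{"translation":[0,0,0],"turn":0},{"translation":[0,0,0],"turn":0},{"translation":[0,0,0],"turn":0}]'
```

```text
time_s: 22.9
tool_pos: [0.6402, -0.0469, 0.0738]
tcp_rot: [0.6, 0.8, 0.0, 0.0]
wrist_force: [0.9, 0.1, 0.8]
gripper_width: 0.0003
grasp_force: 0.7
```

```bash
python3 -m inch '[{"translation":[0,0,0.0005],"turn":0},{"translation":[0,0,0.0005],"turn":0},{"translation":[0,0,0.0005],"turn":0},{"translation":[0,0,0.0005],"turn":0},{"translation":[0,0,0.0005],"turn":0},{"translation":[0,0,0.0005],"turn":0},{"translation":[0,0,0],"turn":0},{"translation":[0,0,0],"turn":0}]'
```

```text
time_s: 23.9
tool_pos: [0.6401, -0.0468, 0.0708]
tcp_rot: [0.6, 0.8, 0.0, 0.0]
wrist_force: [1.9, 0.7, 3.7]
gripper_width: -0.0001
grasp_force: 1.1
```

```bash
python3 -m inch '[{"translation":[0,0,0.0005],"turn":0},{"translation":[0,0,0.0005],"turn":0},{"translation":[0,0,0.0005],"turn":0},{"translation":[0,0,0.0005],"turn":0},{"translation":[0,0,0.0005],"turn":0},{"translation":[0,0,0.0005],"turn":0},{"translation":[0,0,0],"turn":0},{"translation":[0,0,0],"turn":0}]'
```

```text
time_s: 24.9
tool_pos: [0.6401, -0.0468, 0.0681]
tcp_rot: [0.6, 0.8, 0.0, 0.0]
wrist_force: [1.3, -0.1, 5.3]
gripper_width: -0.0001
grasp_force: 2.6
```

```bash
python3 -m inch '[{"translation":[0,0,0.0005],"turn":0},{"translation":[0,0,0],"turn":0},{"translation":[0,0,0.0005],"turn":0},{"translation":[0,0,0],"turn":0},{"translation":[0,0,0.0005],"turn":0},{"translation":[0,0,0],"turn":0},{"translation":[0,0,0],"turn":0},{"translation":[0,0,0],"turn":0}]'
```

```text
time_s: 25.9
tool_pos: [0.6402, -0.0468, 0.068]
tcp_rot: [0.6, 0.8, 0.0, 0.0]
wrist_force: [-2.1, 0.3, 14.2]
gripper_width: 0.0003
grasp_force: 7.1
```

The plunger is against a hard stop at 0.068, so it is fully home. Next I lift off, check and hand in.

```bash
python3 -m inch '[{"translation":[0,0,-0.002],"turn":0},{"translation":[0,0,-0.01],"turn":0},{"translation":[0,0,-0.03],"turn":0},{"translation":[0,0,-0.04],"turn":0},{"translation":[0,0,-0.03],"turn":0},{"translation":[0,0,0],"turn":0},{"translation":[0,0,0],"turn":0},{"translation":[0,0,0],"turn":0}]'
python3 - <<'E'
from h import *
a=shot("scene");save(a,"end.png",(140,160,270,260),5)
s=status.sense();print(s["tool_pos"],s["wrist_force"],np.abs(s["qd"]).max())
E
```

```text
time_s: 26.9
tool_pos: [0.6389, -0.047, 0.1769]
tcp_rot: [0.6, 0.8, -0.001, -0.001]
wrist_force: [-1.0, 0.1, -0.6]
gripper_width: 0.0001
grasp_force: 0.0
[ 0.63909987 -0.0468953   0.17699187] [-0.09290644 -0.37618543  0.25807754] 0.005321964603098759
```

View pics/end.png

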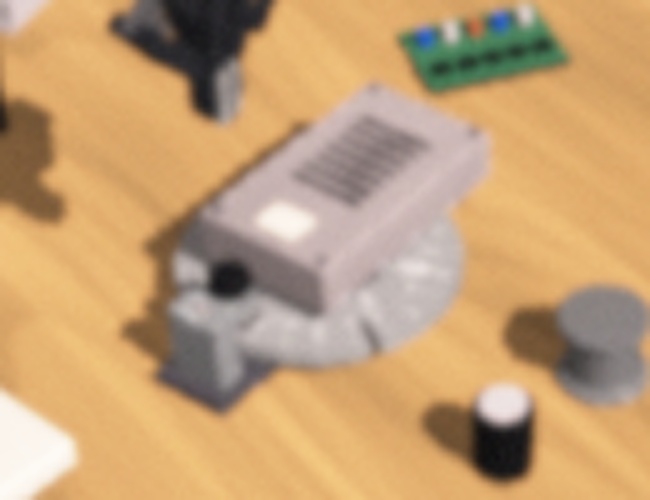

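The button at (228,280) sits low on the bracket, the gripper is clear, and the reel and can are standing.

```bash
python3 -c "
from plant import bot
print(bot.sign_off())"
```

```text
the job is handed in; nothing more can be done
None
```

The holder appears locked: the plunger went about 12 mm down into the wide slot to a firm stop at about 14 N, the gripper was clear, and I handed the job in at about 27 s, but no verdict came back.

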